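Empty the stopper tumbler

TASK

Two hand-cranked tumblers stand on the worktop, each a clear drum lying in a cradle over its own steel catch tray. Turn the larger drum with its crank, pulling the handle up and over towards the robot, until its side port faces straight down and both rubber stoppers have dropped out into the tray below, then let go and leave it so. Leave the smaller tumbler alone.

Things in the scene. Friction and masses are not known exactly. Their poses are not given: they have to be found in the camera images.
- large: The larger tumbler's cradle, fixed; yaw -0.25 to 0.2 rad. Origin: centre of its underside, on the worktop. Base 120 (x) x 132 (y) x 8 mm, carrying a fixed open steel catch tray (inside 106 x 96, floor 12, rim 42 mm up). Two uprights at y = -58 and +58 mm hold the axle, which lies along y, 125 mm up; the crank is outside the -y upright. The two tumblers may have changed places.
- large_drum (a joint): Turn of the larger drum, rad: 0 = port up, 1.57 = port faces the cradle's -x (robot) side, 3.14 = port straight down; starts at 0.5 to 1.05, stops at 0 and 3.5, stays where left (friction 0.06 N m). Clear many-sided shell 98 mm in diameter, 90 mm long, between steel discs 104 mm in diameter; the port is a gap in it, full length and 100 degrees wide.
- large_grip (a point): Middle of its crank handle: black sleeve 18 mm in diameter, 46 mm long, parallel to the axle, spinning freely on its pin (pinch from above, keep the tool upright). In the cradle's frame: y = -105 mm, x = -60 sin(q - 2.007) mm, 60 cos(q - 2.007) mm above the axle, q being the drum's turn. Starts on the far side, goes over the top, ends on the near side. Crank arm 32 mm nearer the drum.
- stopper_0: Black rubber stopper, 22 mm long, tapering from 22 to 19 mm in diameter, 12 g, lying loose in the bottom of the larger drum at the start. Origin: on its side, 11 mm from its axis, at half its length; this point turns with it as it rolls.
- stopper_1: The second stopper, the same as the first.
- small_grip (a point): Middle of the crank handle of the smaller tumbler, which is to be left alone: same build, empty, drum 62 mm in diameter, axle 95 mm above the worktop; handle 45 mm from the axle line and 105 mm towards -y from the middle of its cradle.

How it is judged:
By the outcome, as a careful person would: the job done as asked, in the order asked, and still so for the second after the job is handed in, with the robot touching nothing.
It also fails if it takes over 38 s, if anything falls off the work surface, if the arm or the gripper's body presses on something with over 40 N, if the wrist force passes 120 N, or if a joint passes its speed limit or range.

ROBOT

A 6-joint arm with a two-finger parallel gripper is mounted at the origin on the work surface; the furniture and walls round the work are solid. World frame = base frame: x ahead of the robot, y to its left, z up, the work surface at z = 0. Lengths are in m, angles in rad, forces in N, time in s.
With the tool pointing down it reaches from about 0.325 to 0.775 m from the base axis. Payload 5.5 kg.
Tool frame: the origin (TCP) lies on the centre line of the jaws, within the pads' length; the fingertips stand ctrl.tips_ahead ahead of it and the grasp point (between the pads) lies 11 mm behind it (ctrl.tips_ahead is the distance from the TCP to the fingertips, in m); z points along the fingers, y is the line along which they close (so a half turn about z gives the same grasp; the last joint's range is limited). The gripper opens to 88 mm and grips with 3 to 60 N. Pads are 20 mm wide; open, the fingers measure 115 mm over their backs; the gripper's body (75 mm by 178 mm) begins 61 mm behind the grasp point.
Start: joints at [1.072, 0.091, 1.231, -0, 1.82, -0.057], TCP at [0.257, 0.542, 0.201] pointing down, gripper open.
Joint ranges: [-2.87, 2.87], [-0.86, 2.18], [0.17, 2.46], [-1.51, 4.65], [0.06, 2.69], [-2.65, 2.65]. Speed limits (rad/s): [2.57, 2.57, 3.01, 3.14, 3.14, 3.14].

INTERFACE

Orientations are given as a rotation vector (axis times angle).
In Python, from workcell import status, imaging, ticket, ctrl gives the robot as it stands.
- The arm moves only by the tool drive_tool, never from a script. Its argument "targets" is a list of rows, each a list of 3 entries, a list of its own where there are three numbers: the turn, a rotation vector about the tool's x, y, z in degrees, then the shift along the tool's x, y, z in cm, then the finger opening in cm, from 0 to 8.78. A call has exactly 10 rows; each row is the pose to reach, as a shift and turn from the pose commanded when the call began, along the tool's axes at that moment; what a row does not reach only later rows make up. A row lasts 1/10 s, in which the tool goes at most 50 mm and 8.59 degrees, less where a joint would pass 70% of its speed; a pose out of reach is approached as far as the arm can. A call with a gripper value outside its range is refused whole. The fingers move at their own pace and stop on an object; "squeeze" is the grip in N (left out, the last holds). Time passes only in rows, so rows that repeat a pose let the fingers close, or fill a call up. It gives the time, the measured TCP pose, the force, the opening and the grip force at its end, in the units of the state.
- status.state(): the state, without advancing time (a new reading comes with each control period).
- imaging.camera(name): name is "scene" or "top" or "wrist"; returns the picture (400x640x3 uint8, red, green, blue); there is no depth.
- imaging.camera_info(name): a dict with "K" (3x3 intrinsics, pixels), "eye" and "orientation" of the camera in the world. Camera axes: x right, y up, looking along -z (the intrinsics and any distortion apply to the point x, -y, -z); pixel columns grow to the right and rows downward; lengths in m; the calibration is good to about 2 mm. A picture is of the moment at which its call begins: read the wrist's pose just before it. camera_info takes no time and is no camera call; for the wrist camera it gives the pose at the moment of the call.
- ticket.close_job(): hands the job in; it is judged then, once.
The state is a dict: "time": time; "joint_pos": joint angles; "dq": joint speeds; "effort": joint torques, N m; "tool_pos": TCP position; "tcp_rot": TCP orientation; "wrist_force": force on the tool from outside, world axes, zero at the start; "wrist_torque": the same for the moment, N m; "grip_width": finger opening in m; "finger_force": force on a finger pad.
Only numpy, scipy, OpenCV 4.12 (cv2) and the standard library are available. Lean on these libraries where they do the work, as an engineer would, in place of code of your own. Each camera call takes 0.05 s, during which the arm holds its last target. There are 200 camera calls.

## Working session

There is one attempt and no reset: what is moved stays moved. The work goes in short steps, Python scripts to look and compute and a tool call to move; the robot and the scene stay as the last step left them, time stands still between calls to the robot, and variables do not carry over. Pictures are saved under pics/ and viewed, at most 10 in all, crops included, and the job is handed in when it is done.

Besides the shell and the picture viewer there is one more tool, called after "Emit:" as name(argument=value, ...), one argument or row to a line, values as JSON. drive_tool: Moves the arm, as the interface text tells. Its arguments: {"type":"object","properties":{"targets":{"type":"array"},"squeeze":{"type":"number"}},"required":["targets"]}

```bash
mkdir -p pics; cat > h.py <<'E'
import numpy as np, cv2
from scipy.spatial.transform import Rotation as R
from workcell import status, imaging, ticket, ctrl
def snap(n,f):
    im=imaging.camera(n); cv2.imwrite(f'pics/{f}.png',im[:,:,::-1]); return im
def Rm(o):
    o=np.array(o); return o if o.shape==(3,3) else (R.from_rotvec(o).as_matrix() if o.size==3 else R.from_quat(o).as_matrix())
def ray(ci,u,v):
    d=np.linalg.inv(ci['K'])@[u,v,1]; return np.array(ci['eye']),Rm(ci['orientation'])@(d*[1,-1,-1])
def atz(ci,u,v,z):
    e,d=ray(ci,u,v); return e+d*(z-e[2])/d[2]
def proj(ci,p):
    c=Rm(ci['orientation']).T@(np.array(p)-ci['eye'])*[1,-1,-1]; q=np.array(ci['K'])@c; return q[:2]/q[2]
E
python3 - <<'E'
from h import *
snap('top','top0'); snap('scene','scene0')
for n in('top','scene'): print(n,imaging.camera_info(n))
print(status.state(),ctrl.tips_ahead)
E
```

```text
top {'K': array([[438.9714913 ,   0.        , 319.91415286],
       [  0.        , 438.9714913 , 202.37964636],
       [  0.        ,   0.        ,   1.        ]]), 'eye': array([0.30590091, 0.16096533, 1.17872471]), 'orientation': array([ 0.13406712, -0.1500089 , -1.5491845 ])}
scene {'K': array([[487.0927628 ,   0.        , 318.37685217],
       [  0.        , 487.0927628 , 200.04812946],
       [  0.        ,   0.        ,   1.        ]]), 'eye': array([-0.04354063, -0.26127989,  0.72884771]), 'orientation': array([ 0.78765423, -0.38549565, -0.90475035])}
{'time': 0.1, 'joint_pos': array([ 1.07230810e+00,  9.17754016e-02,  1.23175812e+00,  7.60257176e-06,
        1.81980001e+00, -5.67146101e-02]), 'dq': array([ 0.00174328, -0.00206338, -0.00385766,  0.00109802,  0.00092082,
       -0.00107494]), 'effort': array([ 1.85051773e-03, -4.47853804e+01, -4.07569993e+01,  7.00748130e-02,
        2.83717364e-02, -1.05175116e-04]), 'tool_pos': array([0.25638822, 0.54212728, 0.20042902]), 'tcp_rot': array([-6.88197974e-01, -3.06479023e+00,  2.62629719e-03]), 'wrist_force': array([-0.30450298, -0.12931866, -0.13606664]), 'wrist_torque': array([ 0.04659758, -0.01328721,  0.03954698]), 'finger_force': 0.0, 'grip_width': 0.08776140755349215} 0.008
```

View pics/top0.png

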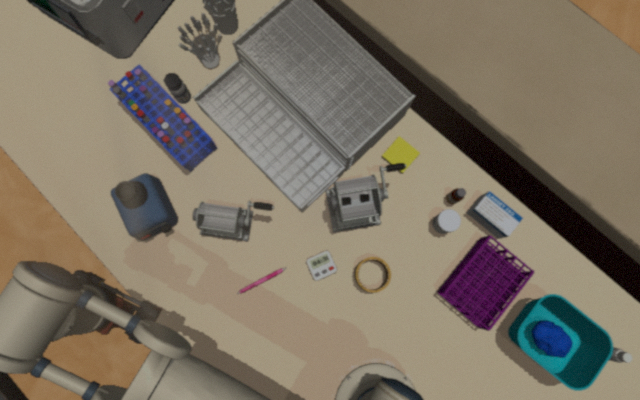

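View pics/scene0.png

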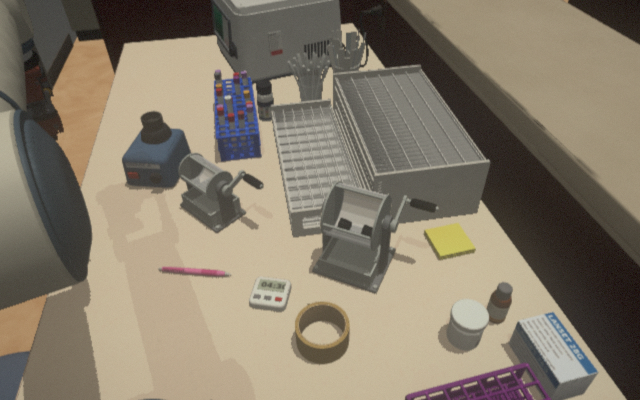

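The large tumbler is at about (357,203) in the top view, with its handle at (396,168). In the scene view the handle is at (423,206). The small one is at about (222,220) in the top view. I'll enlarge both.

```bash
python3 - <<'E'
import cv2,numpy as np
a=cv2.imread('pics/top0.png')[150:240,310:420]; b=cv2.imread('pics/scene0.png')[170:300,300:450]
cv2.imwrite('pics/c1.png',cv2.resize(a,None,fx=6,fy=6,interpolation=cv2.INTER_CUBIC))
cv2.imwrite('pics/c2.png',cv2.resize(b,None,fx=4.5,fy=4.5,interpolation=cv2.INTER_CUBIC))
E
```

```text
(no output)
```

View pics/c1.png

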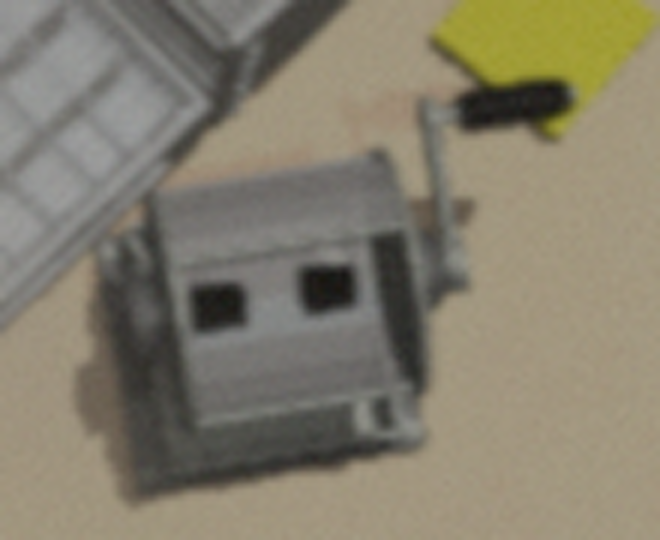

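View pics/c2.png

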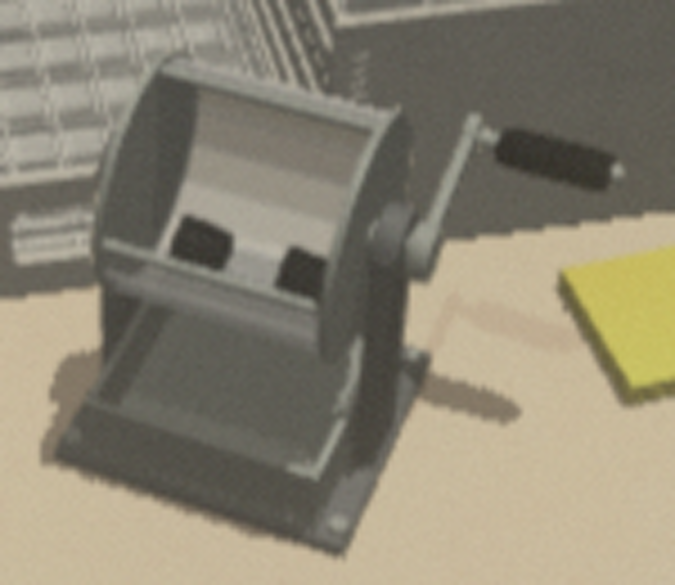

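```bash
cat >> h.py <<'E'
def grip(p,q,dy=0):
    x,y,a=p; l=np.array([-.06*np.sin(q-2.007),-.105+dy,.125+.06*np.cos(q-2.007)])
    return R.from_rotvec([0,0,a]).apply(l)+[x,y,0]
E
python3 - <<'E'
from h import *
from scipy.optimize import least_squares
T,S=imaging.camera_info('top'),imaging.camera_info('scene')
obs=[(T,(396.2,167.2),'g'),(S,(423.3,205.1),'g'),(T,(333.3,233),(-.06,.066,0)),(T,(380.8,224.2),(-.06,-.066,.008)),
(S,(312.9,271.1),(-.06,.066,0)),(S,(376,293.3),(-.06,-.066,0)),(S,(395.6,248.9),(.06,-.066,.008))]
def f(v):
    r=[]
    for c,uv,l in obs:
        p=grip(v[:3],v[3]) if l=='g' else R.from_rotvec([0,0,v[2]]).apply(l)+[v[0],v[1],0]
        r+=list(proj(c,p)-uv)
    return r
s=least_squares(f,[.45,.05,0,.8]); v=s.x
print(v,np.round(s.fun,1))
g=grip(v[:3],v[3]);print('grip',g,'end',grip(v[:3],3.14),'top',grip(v[:3],2.007))
st=status.state(); M=R.from_rotvec(st['tcp_rot']).as_matrix(); print(M.round(3))
T2=atz(T,263,206,.12);print('small handle approx',T2)
E
```

```text
[0.51114412 0.06078409 0.17912703 0.6637587 ] [-0.6  0.1  0.5 -0.1 -0.7 -0.6  0.3  0.  -1.3  0.7  0.1  1.1  1.3 -1.3]
grip [ 0.58737001 -0.03212122  0.13853578] end [ 0.47638023 -0.05221789  0.15043668] top [ 0.52985203 -0.04253587  0.185     ]
[[-0.904  0.428 -0.001]
 [ 0.428  0.904 -0.002]
 [ 0.    -0.002 -1.   ]]
small handle approx [0.48857434 0.29070201 0.12      ]
```

Emit:
drive_tool(
  targets=[
    [[0, 0, 5.44], [-4, -2.75, -0.8], 8.7],
    [[0, 0, 10.9], [-8, -5.5, -1.6], 8.7],
    [[0, 0, 16.3], [-12, -8.25, -2.4], 8.7],
    [[0, 0, 21.8], [-16, -11, -3.2], 8.7],
    [[0, 0, 27.2], [-20, -13.75, -4], 8.7],
    [[0, 0, 32.6], [-24, -16.5, -4.8], 8.7],
    [[0, 0, 38.1], [-28, -19.25, -5.6], 8.7],
    [[0, 0, 43.5], [-32, -22, -6.4], 8.7],
    [[0, 0, 49], [-36, -24.75, -7.2], 8.7],
    [[0, 0, 54.4], [-40, -27.5, -8], 8.7],
  ],
  squeeze=10,
)

```text
time: 1.1
tool_pos: [0.5011, 0.1209, 0.2814]
tcp_rot: [-2.018, -2.408, 0.0]
wrist_force: [0.8, 0.6, 0.2]
grip_width: 0.0868
finger_force: 0.0
```

Emit:
drive_tool(
  targets=[
    [[0, 0, 0], [-3.5, 1.2, 0], 8.7],
    [[0, 0, 0], [-7, 2.4, 0], 8.7],
    [[0, 0, 0], [-10.5, 3.6, 0], 8.7],
    [[0, 0, 0], [-14, 4.8, 0.5], 8.7],
    [[0, 0, 0], [-16.6, 5.7, 1.5], 8.7],
    [[0, 0, 0], [-16.6, 5.7, 2.5], 8.7],
    [[0, 0, 0], [-16.6, 5.7, 3], 8.7],
    [[0, 0, 0], [-16.6, 5.7, 3], 8.7],
    [[0, 0, 0], [-16.6, 5.7, 3], 8.7],
    [[0, 0, 0], [-16.6, 5.7, 3], 8.7],
  ],
)

```text
time: 2.1
tool_pos: [0.5862, -0.0294, 0.2526]
tcp_rot: [2.011, 2.412, 0.002]
wrist_force: [-0.1, -0.2, 0.2]
grip_width: 0.087
finger_force: 0.0
```

```bash
python3 - <<'E'
from h import *
st=status.state(); ci=imaging.camera_info('wrist'); im=snap('wrist','w1')
print(st['tool_pos'],st['tcp_rot'],ci)
v=[0.51114412,0.06078409,0.17912703]
for dy in(-.023,0,.023): print(proj(ci,grip(v,.6638,dy)))
E
```

```text
[ 0.58620909 -0.02941526  0.25257326] [2.01079185e+00 2.41203581e+00 1.63819797e-03] {'K': array([[292.23137752,   0.        , 321.80225547],
       [  0.        , 292.23137752, 198.9506429 ],
       [  0.        ,   0.        ,   1.        ]]), 'eye': array([0.57463314, 0.03508909, 0.43545218]), 'orientation': array([-0.24416904, -0.02430457,  0.18068295])}
[321.52244211 214.63297223]
[321.57728238 193.51607425]
[321.63416888 171.6112495 ]
```

View pics/w1.png

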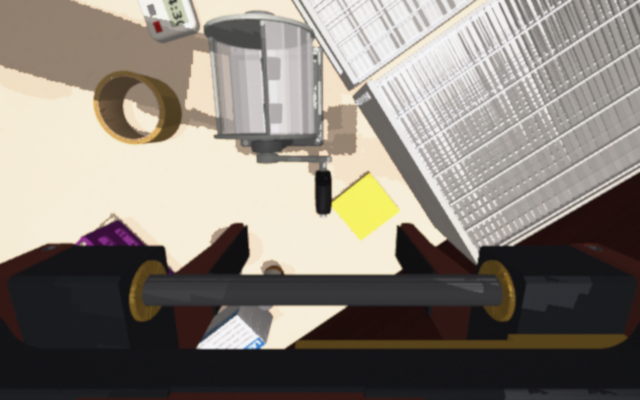

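The wrist view shows the handle running from (323,171) to (324,213). That matches the predicted spot within 1.5 px, so I'll descend and take hold gently.

Emit:
drive_tool(
  targets=[
    [[0, 0, 0], [-0.3, 0.15, 3], 5],
    [[0, 0, 0], [-0.3, 0.15, 6], 5],
    [[0, 0, 0], [-0.3, 0.15, 9], 5],
    [[0, 0, 0], [-0.3, 0.15, 11.5], 5],
    [[0, 0, 0], [-0.3, 0.15, 12.5], 5],
    [[0, 0, 0], [-0.3, 0.15, 12.5], 4],
    [[0, 0, 0], [-0.3, 0.15, 12.5], 3],
    [[0, 0, 0], [-0.3, 0.15, 12.5], 2.2],
    [[0, 0, 0], [-0.3, 0.15, 12.5], 1.6],
    [[0, 0, 0], [-0.3, 0.15, 12.5], 1.6],
  ],
  squeeze=6,
)

```text
time: 3.15
tool_pos: [0.5888, -0.0331, 0.1275]
tcp_rot: [2.012, 2.411, 0.001]
wrist_force: [0.1, -0.7, 0.1]
grip_width: 0.0164
finger_force: 0.0
```

```bash
python3 - <<'E'
from h import *
a=snap('wrist','w2'); b=snap('scene','s2'); st=status.state(); print(st['grip_width'],st['finger_force'],st['wrist_force'])
c=imaging.camera_info('scene')
print(proj(c,st['tool_pos']))
A=cv2.resize(a[110:260,230:430],(800,600)); B=cv2.resize(b[150:250,370:490],(720,600),interpolation=2)
o=np.hstack([cv2.resize(A,(400,300)),cv2.resize(B,(360,300))]); cv2.imwrite('pics/o2.png',o[:,:,::-1])
E
```

```text
0.016123273172446967 0.0 [-0.63314138  0.64472097  0.12384676]
[423.72321779 209.56674994]
```

View pics/o2.png

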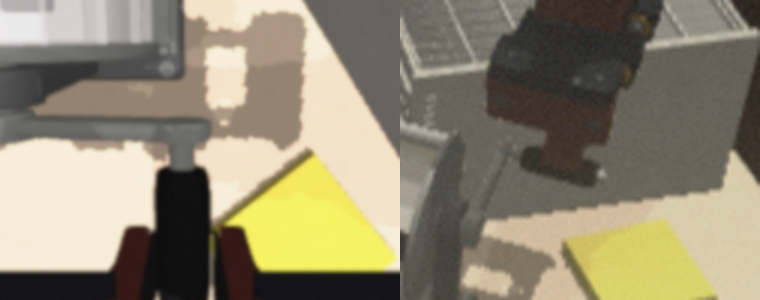

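The handle lies between the fingers, but there's no pad force yet, so I'll close further.

Emit:
drive_tool(
  targets=[
    [[0, 0, 0], [0, 0, 0], 1.4],
    [[0, 0, 0], [0, 0, 0], 1.2],
    [[0, 0, 0], [0, 0, 0], 1],
    [[0, 0, 0], [0, 0, 0], 0.8],
    [[0, 0, 0], [0, 0, 0], 0.6],
    [[0, 0, 0], [0, 0, 0], 0.4],
    [[0, 0, 0], [0, 0, 0], 0.4],
    [[0, 0, 0], [0, 0, 0], 0.4],
    [[0, 0, 0], [0, 0, 0], 0.4],
    [[0, 0, 0], [0, 0, 0], 0.4],
  ],
)

```text
time: 4.25
tool_pos: [0.5883, -0.0331, 0.1264]
tcp_rot: [-2.013, -2.412, 0.0]
wrist_force: [-0.2, -0.8, -0.1]
grip_width: 0.004
finger_force: 0.0
```

```bash
python3 - <<'E'
from h import *
a=snap('wrist','w3'); b=snap('scene','s3'); t=snap('top','t3'); ci=imaging.camera_info('wrist'); st=status.state()
tp=np.array(st['tool_pos']); M=R.from_rotvec(st['tcp_rot']).as_matrix()
print(tp, 'wrist px tip',proj(ci,tp+M@[0,0,.008]),'scene px tip',proj(imaging.camera_info('scene'),tp+M@[0,0,.008]), ci['eye'])
cv2.imwrite('pics/o3.png',np.vstack([np.hstack([cv2.resize(a[110:230,250:400],(400,300),interpolation=2),cv2.resize(b[165:240,390:490],(400,300),interpolation=2)]),np.hstack([cv2.resize(t[130:230,330:450],(400,300),interpolation=2),cv2.resize(a,(400,300))])])[:,:,::-1])
E
```

```text
[ 0.58831955 -0.03304894  0.12645438] wrist px tip [320.87030175 224.05032019] scene px tip [423.088684   213.04131752] [0.57712152 0.03144817 0.30935478]
```

View pics/o3.png

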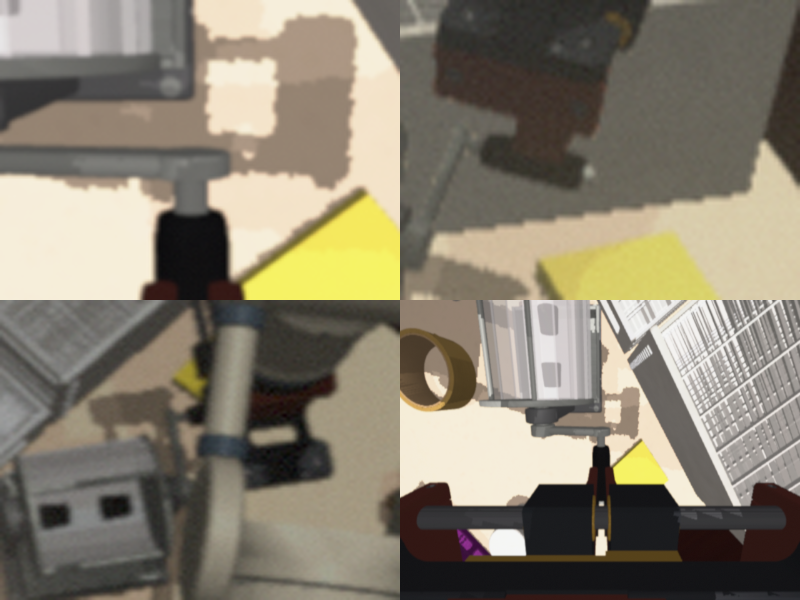

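The fingers closed just above the sleeve. The handle itself hasn't moved: it is still at (423,205) in the scene view. I'll compare where the tips should appear in the wrist picture with where they do.

```bash
python3 - <<'E'
from h import *
# tool-fixed camera: take current pose pair
st=status.state(); ci=imaging.camera_info('wrist'); tp=np.array(st['tool_pos']); M=R.from_rotvec(st['tcp_rot']).as_matrix()
print('cam in tool',M.T@(ci['eye']-tp))
for t in(.008,0,-.008,-.016,-.024):
    print(t,[proj(ci,tp+M@[sx*.010,.0435,t]).round(0) for sx in(-1,1)],[proj(ci,tp+M@[sx*.010,-.0435,t]).round(0) for sx in(-1,1)])
w1=cv2.imread('pics/w1.png'); cv2.imwrite('pics/f1.png',cv2.resize(w1[200:290,220:270],None,fx=6,fy=6,interpolation=2))
print(st['grip_width'])
E
```

```text
cam in tool [ 0.06545925  0.00050893 -0.18290068]
0.008 [array([383., 238.]), array([385., 210.])] [array([258., 238.]), array([257., 210.])]
0 [array([386., 242.]), array([387., 214.])] [array([256., 242.]), array([254., 213.])]
-0.008 [array([388., 247.]), array([390., 217.])] [array([253., 247.]), array([251., 217.])]
-0.016 [array([391., 252.]), array([393., 221.])] [array([250., 252.]), array([248., 221.])]
-0.024 [array([394., 258.]), array([397., 226.])] [array([247., 258.]), array([245., 226.])]
0.0046060621680577805
```

View pics/f1.png

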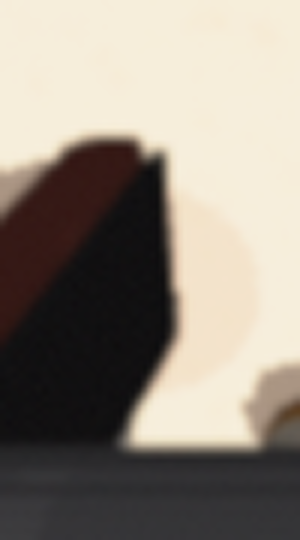

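The pad tips in the wrist picture, at (247,226) and (250,254), fit a tip about 20 mm behind the reported TCP, not 8 mm ahead. That explains the miss. I'll rise, open, go about 26 mm deeper and grip again.

Emit:
drive_tool(
  targets=[
    [[0, 0, 0], [0, 0, -1], 5],
    [[0, 0, 0], [0, 0, -1], 5],
    [[0, 0, 0], [0, 0, -1], 5],
    [[0, 0, 0], [0, 0, -1], 5],
    [[0, 0, 0], [0, 0, -1], 5],
    [[0, 0, 0], [0, 0, 0], 5],
    [[0, 0, 0], [0, 0, 1], 5],
    [[0, 0, 0], [0, 0, 2], 5],
    [[0, 0, 0], [0, 0, 2.6], 5],
    [[0, 0, 0], [0, 0, 2.6], 5],
  ],
)

```text
time: 5.4
tool_pos: [0.5874, -0.033, 0.0984]
tcp_rot: [-2.012, -2.41, 0.003]
wrist_force: [0.1, 0.1, 0.0]
grip_width: 0.0497
finger_force: 0.0
```

Emit:
drive_tool(
  targets=[
    [[0, 0, 0], [0, 0, 0], 4],
    [[0, 0, 0], [0, 0, 0], 3],
    [[0, 0, 0], [0, 0, 0], 2.4],
    [[0, 0, 0], [0, 0, 0], 2],
    [[0, 0, 0], [0, 0, 0], 1.6],
    [[0, 0, 0], [0, 0, 0], 1.2],
    [[0, 0, 0], [0, 0, 0], 1],
    [[0, 0, 0], [0, 0, 0], 1],
    [[0, 0, 0], [0, 0, 0], 1],
    [[0, 0, 0], [0, 0, 0], 1],
  ],
  squeeze=6,
)

```text
time: 6.4
tool_pos: [0.5883, -0.0331, 0.1004]
tcp_rot: [2.013, 2.412, -0.0]
wrist_force: [-0.2, -0.8, -0.4]
grip_width: 0.0171
finger_force: 6.0
```

Gripped, at 17.1 mm and 6 N with almost no wrist force. Next I'll compute the arc.

```bash
python3 - <<'E'
import numpy as np
th=np.linspace(.664,3.142,31)-2.007
P=np.c_[-6*np.sin(th),-6*np.cos(th)]
for k in range(3): print((P[10*k+1:10*k+11]-P[10*k]).round(2).tolist())
E
```

```text
[[-0.13, -0.48], [-0.3, -0.94], [-0.51, -1.39], [-0.76, -1.82], [-1.04, -2.23], [-1.35, -2.62], [-1.69, -2.97], [-2.06, -3.3], [-2.46, -3.6], [-2.88, -3.86]]
[[-0.44, -0.23], [-0.9, -0.42], [-1.37, -0.57], [-1.85, -0.68], [-2.34, -0.75], [-2.84, -0.78], [-3.33, -0.77], [-3.83, -0.72], [-4.31, -0.63], [-4.79, -0.5]]
[[-0.47, 0.17], [-0.92, 0.38], [-1.35, 0.62], [-1.76, 0.9], [-2.14, 1.21], [-2.5, 1.56], [-2.83, 1.93], [-3.12, 2.32], [-3.39, 2.74], [-3.61, 3.18]]
```

Emit:
drive_tool(
  targets=[
    [[0, 0, 0], [0, -0.13, -0.48], 1],
    [[0, 0, 0], [0, -0.3, -0.94], 1],
    [[0, 0, 0], [0, -0.51, -1.39], 1],
    [[0, 0, 0], [0, -0.76, -1.82], 1],
    [[0, 0, 0], [0, -1.04, -2.23], 1],
    [[0, 0, 0], [0, -1.35, -2.62], 1],
    [[0, 0, 0], [0, -1.69, -2.97], 1],
    [[0, 0, 0], [0, -2.06, -3.3], 1],
    [[0, 0, 0], [0, -2.46, -3.6], 1],
    [[0, 0, 0], [0, -2.88, -3.86], 1],
  ],
)

```text
time: 7.4
tool_pos: [0.5601, -0.0385, 0.14]
tcp_rot: [2.012, 2.41, 0.001]
wrist_force: [4.2, -2.5, 2.8]
grip_width: 0.0175
finger_force: 6.0
```

Forces are low, so I'll carry on.

Emit:
drive_tool(
  targets=[
    [[0, 0, 0], [0, -0.44, -0.23], 1],
    [[0, 0, 0], [0, -0.9, -0.42], 1],
    [[0, 0, 0], [0, -1.37, -0.57], 1],
    [[0, 0, 0], [0, -1.85, -0.68], 1],
    [[0, 0, 0], [0, -2.34, -0.75], 1],
    [[0, 0, 0], [0, -2.84, -0.78], 1],
    [[0, 0, 0], [0, -3.33, -0.77], 1],
    [[0, 0, 0], [0, -3.83, -0.72], 1],
    [[0, 0, 0], [0, -4.31, -0.63], 1],
    [[0, 0, 0], [0, -4.79, -0.5], 1],
  ],
)

```text
time: 8.4
tool_pos: [0.512, -0.0476, 0.1448]
tcp_rot: [2.014, 2.41, -0.002]
wrist_force: [0.5, -4.8, 5.1]
grip_width: 0.0175
finger_force: 6.0
```

Emit:
drive_tool(
  targets=[
    [[0, 0, 0], [0, -0.47, 0.17], 1],
    [[0, 0, 0], [0, -0.92, 0.38], 1],
    [[0, 0, 0], [0, -1.35, 0.62], 1],
    [[0, 0, 0], [0, -1.76, 0.9], 1],
    [[0, 0, 0], [0, -2.14, 1.21], 1],
    [[0, 0, 0], [0, -2.5, 1.56], 1],
    [[0, 0, 0], [0, -2.83, 1.93], 1],
    [[0, 0, 0], [0, -3.12, 2.32], 1],
    [[0, 0, 0], [0, -3.39, 2.74], 1],
    [[0, 0, 0], [0, -3.61, 3.18], 1],
  ],
)

```text
time: 9.4
tool_pos: [0.4761, -0.0544, 0.1114]
tcp_rot: [-2.014, -2.41, 0.005]
wrist_force: [3.2, -6.8, -0.3]
grip_width: 0.0177
finger_force: 6.0
```

```bash
python3 - <<'E'
from h import *
a=snap('wrist','w4'); b=snap('scene','s4'); st=status.state(); print(st['tool_pos'],st['wrist_force'],st['time'])
o=np.hstack([cv2.resize(a[:200,200:440],(400,333),interpolation=2),cv2.resize(b[170:300,300:450],(400,333),interpolation=2)]); cv2.imwrite('pics/o4.png',o[:,:,::-1])
E
```

```text
[ 0.47580117 -0.05437165  0.1106862 ] [ 2.12103708 -6.5967244  -1.82750428] 9.5
```

View pics/o4.png

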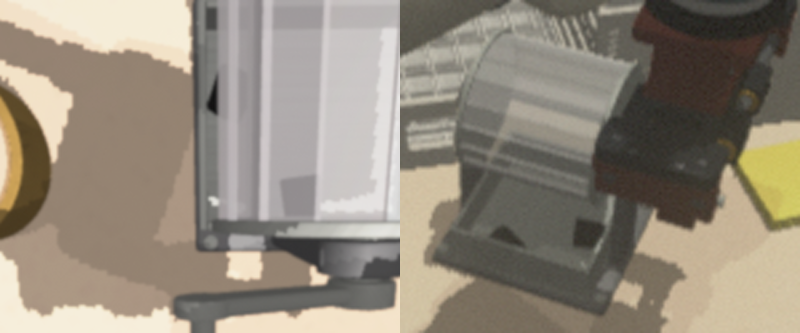

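Both stoppers lie in the tray, at (508,236) and (588,232) in the picture, and by the handle position q is about 3.15–3.18. I'll release, rise straight up and check.

Emit:
drive_tool(
  targets=[
    [[0, 0, 0], [0, 0, 0], 2.2],
    [[0, 0, 0], [0, 0, 0], 3],
    [[0, 0, 0], [0, 0, 0], 4],
    [[0, 0, 0], [0, 0, 0], 5],
    [[0, 0, 0], [0, 0, 0], 5],
    [[0, 0, 0], [0, 0, -2], 5],
    [[0, 0, 0], [0, 0, -5], 5],
    [[0, 0, 0], [0, 0, -9], 5],
    [[0, 0, 0], [0, 0, -12], 5],
    [[0, 0, 0], [0, 0, -12], 5],
  ],
)

```text
time: 10.5
tool_pos: [0.4788, -0.0534, 0.2376]
tcp_rot: [2.009, 2.406, 0.007]
wrist_force: [-0.1, 0.9, 0.4]
grip_width: 0.0498
finger_force: 0.0
```

```bash
python3 - <<'E'
from h import *
b=snap('scene','s5'); ci=imaging.camera_info('wrist'); a=snap('wrist','w5'); st=status.state(); print(st['tool_pos'],st['time'])
o=np.hstack([cv2.resize(a[100:250,260:380],(400,500),interpolation=2),cv2.resize(b[170:295,330:430],(400,500),interpolation=2)]); cv2.imwrite('pics/o5.png',o[:,:,::-1])
S=imaging.camera_info('scene'); v=[0.51114412,0.06078409,0.17912703]
for q in(3.04,3.14,3.24): print(q,[[((proj(ci,grip(v,q,d))-[260,100])*10/3).round(),((proj(S,grip(v,q,d))-[330,170])*4+[400,0]).round()] for d in(-.023,.023)])
E
```

```text
[ 0.4775815  -0.05319181  0.2325183 ] 10.6
3.04 [[array([206., 404.]), array([760., 292.])], [array([207., 242.]), array([651., 259.])]]
3.14 [[array([197., 398.]), array([757., 306.])], [array([196., 239.]), array([647., 273.])]]
3.24 [[array([189., 392.]), array([754., 319.])], [array([188., 236.]), array([644., 286.])]]
```

View pics/o5.png

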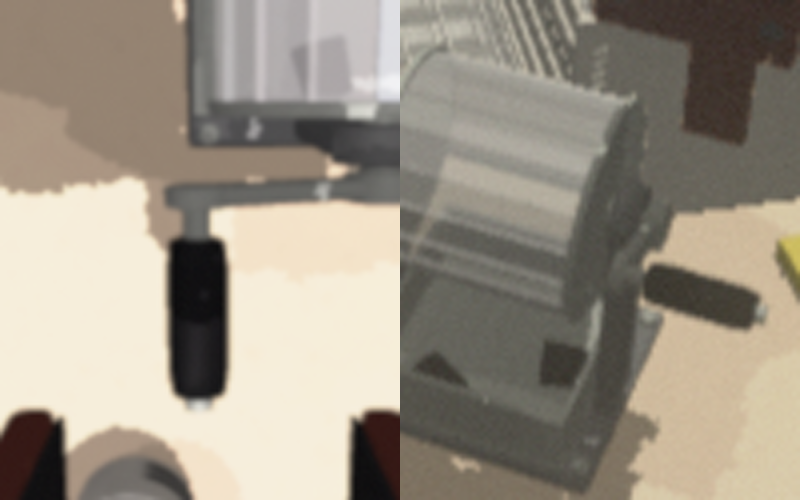

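The wrist and scene views both put q at about 3.18, within 3° of straight down. Both stoppers lie in the tray and the gripper is clear, so I'm handing in.

```bash
python3 -c "
from workcell import ticket; print(ticket.close_job())"
```

```text
the job is handed in; nothing more can be done
None
```

I turned the larger drum until its port faced down (q ≈ 3.18 against 3.14), both stoppers dropped into its tray, I let go, never touched the smaller tumbler, and handed in at about 10.6 s; the first grasp closed above the handle because the fingertips sit about 28 mm further back than `ctrl.tips_ahead` says.

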